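# Put the tool holders back in their own magazine pockets

## Task

The four tool holders have been put back in each other's pockets on the magazine rail. Swap them round so that every holder stands fully seated and upright in the pocket whose collar has the colour of its ring; the empty collet-tightening stand in front of the rail can take one on the way and must be left empty again. Keep the holders upright and never lay or drop one on the table, for their cutting edges are brittle.

Things in the scene. Friction and masses are not known exactly. Their poses are not given: they have to be found in the camera images.
- holder_red: loose 0.45 kg round steel tool holder with red ring and a flat 35 mm hinge-boring cutter on top. Origin: on its axis at the flange's flat underside, z up. Below: taper, radius 15.5 mm to 9.4 at 42 down, stud to 55 down. Above: flange r 26 to z = 12 mm, red ring r 24 to 20, neck r 16 to 34, dark collet nut r 17.5 (grip it) to 56, cutter to at most 86
- pocket_red: fixed black cup with a red collar, magazine pocket for the holder with the red ring; 68 mm rim, one of four in a row at 85 mm spacing on an aluminium rail. Origin: centre of its underside (14 mm over the table), z up. Flat rim at z = 62 mm; mouth of radius 17 mm takes a holder's taper; a seated holder's flange lies flat on the rim, so its origin is 62 mm above this one
- holder_blue: loose 0.45 kg round steel tool holder with blue ring and a slim 9 mm drill on top. Origin: on its axis at the flange's flat underside, z up. Below: taper, radius 15.5 mm to 9.4 at 42 down, stud to 55 down. Above: flange r 26 to z = 12 mm, blue ring r 24 to 20, neck r 16 to 34, dark collet nut r 17.5 (grip it) to 56, cutter to at most 86
- pocket_blue: fixed black cup with a blue collar, magazine pocket for the holder with the blue ring; 68 mm rim, one of four in a row at 85 mm spacing on an aluminium rail. Origin: centre of its underside (14 mm over the table), z up. Flat rim at z = 62 mm; mouth of radius 17 mm takes a holder's taper; a seated holder's flange lies flat on the rim, so its origin is 62 mm above this one
- holder_yellow: loose 0.45 kg round steel tool holder with yellow ring and a straight two-flute router cutter on top. Origin: on its axis at the flange's flat underside, z up. Below: taper, radius 15.5 mm to 9.4 at 42 down, stud to 55 down. Above: flange r 26 to z = 12 mm, yellow ring r 24 to 20, neck r 16 to 34, dark collet nut r 17.5 (grip it) to 56, cutter to at most 86
- pocket_yellow: fixed black cup with a yellow collar, magazine pocket for the holder with the yellow ring; 68 mm rim, one of four in a row at 85 mm spacing on an aluminium rail. Origin: centre of its underside (14 mm over the table), z up. Flat rim at z = 62 mm; mouth of radius 17 mm takes a holder's taper; a seated holder's flange lies flat on the rim, so its origin is 62 mm above this one
- holder_green: loose 0.45 kg round steel tool holder with green ring and a 28 mm chamfer cutter on top. Origin: on its axis at the flange's flat underside, z up. Below: taper, radius 15.5 mm to 9.4 at 42 down, stud to 55 down. Above: flange r 26 to z = 12 mm, green ring r 24 to 20, neck r 16 to 34, dark collet nut r 17.5 (grip it) to 56, cutter to at most 86
- pocket_green: fixed black cup with a green collar, magazine pocket for the holder with the green ring; 68 mm rim, one of four in a row at 85 mm spacing on an aluminium rail. Origin: centre of its underside (14 mm over the table), z up. Flat rim at z = 62 mm; mouth of radius 17 mm takes a holder's taper; a seated holder's flange lies flat on the rim, so its origin is 62 mm above this one
- setting_stand: fixed collet-tightening stand apart from the rail: grey, 88 mm square foot, dark steel 68 mm rim; empty at the start, the free spot for any holder meanwhile. Origin: centre of its underside on the table, z up. Flat rim at z = 76 mm (where a seated holder's origin is); mouth of radius 17 mm like a pocket's

How it is judged:
At the end, for the whole second after the job is handed in: Each of the four holders stands in the pocket of its ring's colour: axis within 8 mm of the pocket's, flange down on the rim (origin 55 to 67 mm above the pocket's origin), within 0.1 rad of upright, at rest; so the stand is empty again (horizontal distance between holder_red and pocket_red below 0.008 m and z of holder_red in the frame of pocket_red between 0.055 and 0.067 m and angle between each of holder_red, holder_blue, holder_yellow, holder_green's own z axis and vertical below 0.1 rad and linear speed of each of holder_red, holder_blue, holder_yellow, holder_green below 0.02 m/s and horizontal distance between holder_blue and pocket_blue below 0.008 m and z of holder_blue in the frame of pocket_blue between 0.055 and 0.067 m and horizontal distance between holder_yellow and pocket_yellow below 0.008 m and z of holder_yellow in the frame of pocket_yellow between 0.055 and 0.067 m and horizontal distance between holder_green and pocket_green below 0.008 m and z of holder_green in the frame of pocket_green between 0.055 and 0.067 m); the robot touches nothing.
It fails at once if a holder is tipped by more than 45 degrees (angle between any of holder_red, holder_blue, holder_yellow, holder_green's own z axis and vertical above 0.785 rad).
It fails at once if a holder is laid, stood or dropped on the rail or table (height (world z) of any of holder_red, holder_blue, holder_yellow, holder_green below 0.06 m).
It also fails if it takes over 115 s, if anything falls off the work surface, if the arm or the gripper's body presses on something with over 40 N, if the wrist force passes 120 N, or if a joint passes its speed limit or range.

## Robot

A 6-joint arm with a two-finger parallel gripper is mounted at the origin on a cart in front of the work surface, level with it; the furniture and walls round the work are solid. World frame = base frame: x ahead of the robot, y to its left, z up, the work surface at z = 0. Lengths are in m, angles in rad, forces in N, time in s.
With the tool pointing down it reaches from about 0.35 to 0.975 m from the base axis. Payload 4.9 kg.
Tool frame: the origin (TCP) lies on the centre line of the jaws, within the pads' length; the fingertips stand manip.tip_reach ahead of it and the grasp point (between the pads) is the TCP (manip.tip_reach is the distance from the TCP to the fingertips, in m); z points along the fingers, y is the line along which they close (so a half turn about z gives the same grasp; the last joint's range is limited). The gripper opens to 85 mm and grips with 20 to 120 N. Pads are 22 mm wide; open, the fingers measure 114 mm over their backs; the gripper's body (76 mm by 85 mm) begins 54 mm behind the grasp point. The pads swing forward as they close: fully open they stand 13 mm farther back than shut.
Start: joints at [1.23, 0.053, 1.613, -0, 1.476, -0.119], TCP at [0.137, 0.61, 0.216] pointing down, gripper open.
Joint ranges: [-3.01, 3.01], [-1.01, 2.22], [0.06, 2.58], [-1.02, 4.17], [0.09, 2.62], [-3.14, 3.14]. Speed limits (rad/s): [2.57, 2.57, 3.14, 3.14, 3.14, 3.14].

## Interface

Orientations are given as a unit quaternion [w, x, y, z].
In Python, from plant import manip gives the robot as it stands. The module is installed in compiled form; this text tells all that it offers.
- The arm moves only by the tool move_arm, never from a script. Its argument "rows" is a list of rows, each a list of 7 numbers: the shift along the tool's x, y, z in cm, then the turn, a rotation vector about the tool's x, y, z in degrees, then the opening, from -1 (shut) to 1 (fully open). In form: [[tx, ty, tz, ax, ay, az, jaw], ...]. A call has 1 to 20 rows; each row shifts and turns the commanded pose from where the row before left it, along the tool's axes as they then stand; what a row does not reach is not made up. A row lasts 1/12 s, in which the tool goes at most 41.7 mm and 7.16 degrees, less where a joint would pass 70% of its speed; a pose out of reach is approached as far as the arm can. A call is refused whole if a number of a shift passes 4.17 or a number of a turn 7.16, either way. A call with a gripper value outside its range is refused whole. The fingers move at their own pace and stop on an object; the grip force is fixed at half the most. Time passes only in rows, so rows that do not move let the fingers close. It gives the time, the measured TCP pose, the force, the opening and the grip force at its end, in the units of the state.
- manip.state(): the state, without advancing time (a new reading comes with each control period).
- manip.grab_frame(name): name is "side" or "top" or "wrist"; returns a dict with "img" (480x640x3 uint8, blue, green, red), "mtx" (3x3 intrinsics, pixels), "R" (3x3) and "t" (3): a world point X has camera coordinates R X + t. Camera axes: x right, y down, z forward; pixel columns grow to the right and rows downward; lengths in m; the calibration is good to about 2 mm. A picture is of the moment at which its call begins. There is no depth.
- manip.job_done(): hands the job in; it is judged then, once.
The state is a dict: "time": time; "joint_pos": joint angles; "joint_vel": joint speeds; "joint_efforts": joint torques, N m; "tool_pos": TCP position; "tool_rot": TCP orientation; "contact_force": force on the tool from outside, world axes, zero at the start; "ft_torque": the same for the moment, N m; "gripper_width": opening from 0.0 (shut) to 1.0 (fully open); "grasp_force": force on a finger pad.
Only numpy, scipy, OpenCV 4.12 (cv2) and the standard library are available. Lean on these libraries where they do the work, as an engineer would, in place of code of your own. Each camera call takes 0.05 s, during which the arm holds its last target. There are 200 camera calls.

## Working session

There is one attempt and no reset: what is moved stays moved. The work goes in short steps, Python scripts to look and compute and a tool call to move; the robot and the scene stay as the last step left them, time stands still between calls to the robot, and variables do not carry over. Pictures are saved under pics/ and viewed, at most 14 in all, crops included, and the job is handed in when it is done.

Besides the shell and the picture viewer there is one more tool, called after "Request:" by a JSON object that holds its "name" and its "arguments". move_arm: Moves the arm, as the interface text tells. Its arguments: {"type":"object","properties":{"rows":{"type":"array","items":{"type":"array","items":{"type":"number"}}}},"required":["rows"]}

```bash
mkdir -p pics
python3 - <<'E'
from plant import manip
import cv2, numpy as np
s=manip.state()
for k in ("time","tool_pos","tool_rot","gripper_width","contact_force"): print(k,s[k])
print(manip.tip_reach)
for n in ("side","top"):
    f=manip.grab_frame(n); cv2.imwrite(f"pics/{n}0.png",f["img"]); print(n,f["mtx"].tolist(),np.round(f["R"],3).tolist(),np.round(f["t"],3).tolist())
    np.savez(n+".npz",**f)
E
```

```text
time 0.0
tool_pos [0.13728199 0.60907562 0.2151547 ]
tool_rot [-2.10806989e-04  1.10650547e-01  9.93858854e-01 -9.95587568e-04]
gripper_width 0.9972876870920622
contact_force [-0.48020263  0.00877141  0.89975945]
0.019
side [[557.8687013287885, 0.0, 315.07575283078296], [0.0, 557.8687013287885, 239.20140489332584], [0.0, 0.0, 1.0]] [[0.999, 0.031, 0.015], [0.031, -0.619, -0.785], [-0.015, 0.785, -0.62]] [-0.537, 0.024, 0.97]
top [[551.1517690128509, 0.0, 312.2004106568261], [0.0, 551.1517690128509, 233.1919813835502], [0.0, 0.0, 1.0]] [[0.011, -1.0, 0.001], [-0.986, -0.011, -0.165], [0.165, 0.001, -0.986]] [-0.039, 0.572, 0.839]
```

View pics/side0.png

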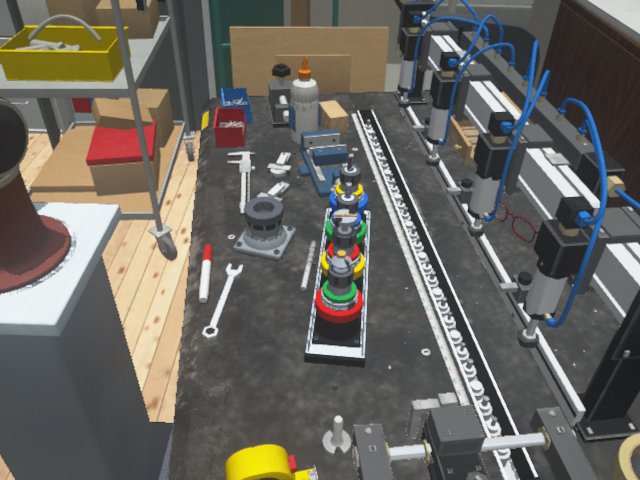

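View pics/top0.png

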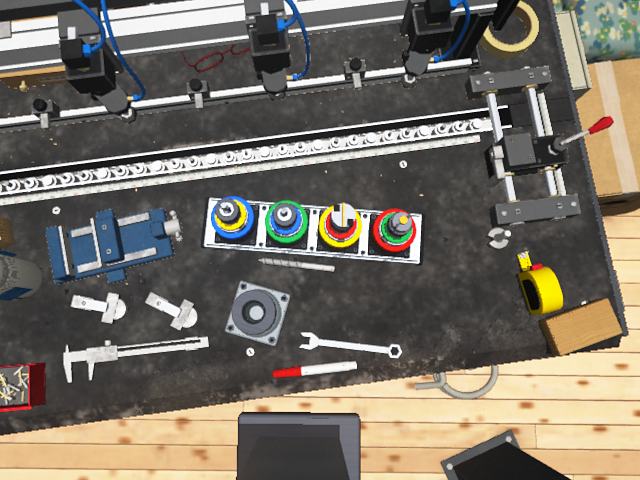

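The top view shows the pockets from left to right, blue (232,217), green (286,222), yellow (340,226) and red (395,230). The empty stand is at (256,312). I'll enlarge both views.

Run:
```python
import cv2
a=cv2.imread("pics/top0.png")[185:355,195:430]; cv2.imwrite("pics/top0c.png",cv2.resize(a,None,fx=3.4,fy=3.4,interpolation=cv2.INTER_CUBIC))
a=cv2.imread("pics/side0.png")[150:350,230:380]; cv2.imwrite("pics/side0c.png",cv2.resize(a,None,fx=3,fy=3,interpolation=cv2.INTER_CUBIC))
```

```text
(no output)
```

View pics/top0c.png

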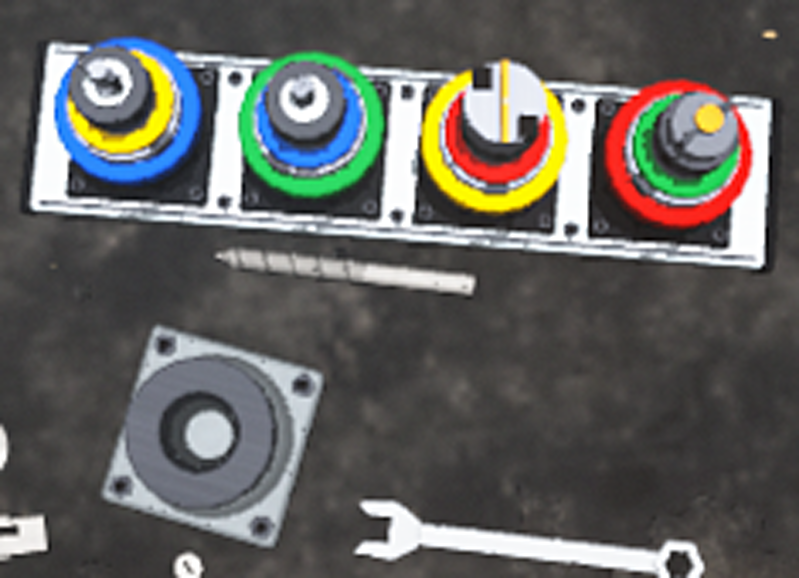

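View pics/side0c.png

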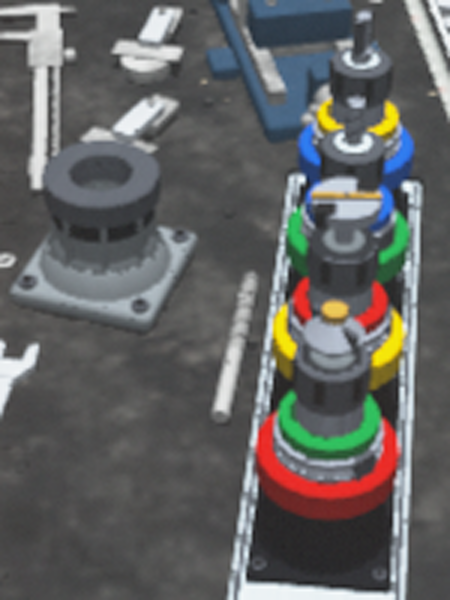

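The holders now stand as follows: yellow in the blue pocket, blue in green, red in yellow, green in red, with the stand empty. I'll triangulate the collars, the stand rim and the ring heights from both views.

```bash
cat > h.py <<'E'
import cv2, numpy as np
from scipy.spatial.transform import Rotation as Ro
def P(f): return f["mtx"]@np.hstack([f["R"],np.reshape(f["t"],(3,1))])
def tri(f1,p1,f2,p2):
    X=cv2.triangulatePoints(P(f1),P(f2),np.array(p1,float).reshape(2,1),np.array(p2,float).reshape(2,1)).ravel(); return X[:3]/X[3]
def at_z(f,p,z):
    d=f["R"].T@np.linalg.inv(f["mtx"])@[p[0],p[1],1]; c=-f["R"].T@np.ravel(f["t"]); return c+d*(z-c[2])/d[2]
def proj(f,X): q=P(f)@np.append(X,1); return q[:2]/q[2]
def to(s,target,yaw=None):
    "shift (cm) and turn (deg) in tool axes to the target, tool pointing straight down, tool y at world angle yaw(deg)"
    R=Ro.from_quat(np.roll(s["tool_rot"],-1)).as_matrix()
    t=R.T@(np.array(target)-s["tool_pos"])*100
    y=np.arctan2(R[1,1],R[0,1]) if yaw is None else np.radians(yaw)
    Y=np.array([np.cos(y),np.sin(y),0]);Z=np.array([0,0,-1.]);G=np.c_[np.cross(Y,Z),Y,Z]
    return np.round(t,2),np.round(np.degrees(Ro.from_matrix(R.T@G).as_rotvec()),2)
E
python3 - <<'E'
from h import *
T=np.load("top.npz");S=np.load("side.npz")
tc=lambda x,y:(x/3.4+195-.35,y/3.4+185-.35); sc=lambda x,y:(x/3+230-.33,y/3+150-.33)
for n in (T,S): print("cam",-n["R"].T@n["t"].ravel())
print("stand",tri(T,tc(201.5,433),S,sc(102,176)))
print("red rim",tri(T,tc(679,153.5),S,sc(328,452)))
print("green ring right edge/left", tri(T,tc(635,140),S,sc(279,412)),)
print("orange tip", tri(T,tc(710,118),S,sc(335,310)))
print("blue drill tip", tri(T,tc(303,92),S,sc(352,137)))
for n,p in dict(blue=(128,111),green=(311.5,124),yellow=(494.5,139),red=(679,153.5),stand=(201.5,433)).items():
    X=at_z(T,tc(*p),.076); print(n,X.round(4),sc.__name__,((proj(S,X)-[230,150])*3).round(1))
E
```

```text
cam [ 0.42605015 -0.03394433  0.9218592 ]
cam [ 0.5503281  -0.72938524  0.62771291]
stand [0.44547715 0.05464094 0.07295296]
red rim [ 0.57509262 -0.16170387  0.07067584]
green ring right edge/left [ 0.56505476 -0.14201631  0.08112266]
orange tip [ 0.57473029 -0.16171029  0.15784383]
blue drill tip [0.58698985 0.00848997 0.13611828]
blue [0.5912 0.0922 0.076 ] <lambda> [353.6 141.6]
green [0.5861 0.0077 0.076 ] <lambda> [346.6 227.4]
yellow [ 0.58   -0.0764  0.076 ] <lambda> [336.6 325.9]
red [ 0.5742 -0.1609  0.076 ] <lambda> [325.5 441.6]
stand [0.445  0.0543 0.076 ] <lambda> [ 99.2 171.1]
```

Request:
{"name": "move_arm", "arguments": {"rows": [[-4.04,-0.13,-0.5,0,0,3.8,1],[-4.04,-0.13,-0.5,0,0,3.8,1],[-4.04,-0.13,-0.5,0,0,3.8,1],[-4.04,-0.13,-0.5,0,0,3.8,1],[-4.04,-0.13,-0.5,0,0,3.8,1],[-4.04,-0.13,-0.5,0,0,3.8,1],[-4.04,-0.13,-0.5,0,0,3.8,1],[-4.04,-0.13,-0.5,0,0,3.8,1],[-4.04,-0.13,-0.5,0,0,3.8,1],[-4.04,-0.13,-0.5,0,0,3.8,1],[-4.04,-0.13,-0.5,0,0,3.8,1],[-4.04,-0.13,-0.5,0,0,3.8,1],[-4.04,-0.13,-0.5,0,0,3.8,1],[-4.04,-0.13,-0.5,0,0,3.8,1],[-4.04,-0.13,-0.5,0,0,3.8,1],[-4.04,-0.13,-0.5,0,0,3.8,1],[-4.04,-0.13,-0.5,0,0,3.8,1],[-4.04,-0.13,-0.5,0,0,3.8,1],[0,0,0,0,0,6.4,1],[0,0,0,0,0,6.4,1]]}}

```text
time: 1.77
tool_pos: [0.6066, 0.107, 0.3062]
tool_rot: [-0.0, 0.734, 0.679, -0.0]
contact_force: [0.1, -0.3, -0.2]
gripper_width: 0.998
grasp_force: 0.0
```

Run:
```python
from plant import manip
from h import *
s=manip.state(); print(s["time"],s["tool_pos"],to(s,(.5912,.0922,.25),-3.8))
f=manip.grab_frame("wrist"); np.savez("w1.npz",**f); cv2.imwrite("pics/w1.png",f["img"]); print(-f["R"].T@f["t"].ravel())
```

```text
1.7667 [0.60657904 0.10700891 0.30619184] (array([-1.6 , -1.42,  5.62]), array([-0.02,  0.01, -0.67]))
[0.61180003 0.17430513 0.46324742]
```

View pics/w1.png

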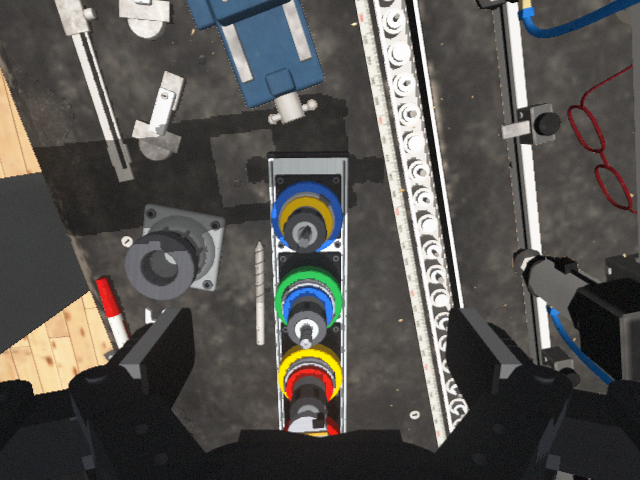

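The wrist view shows the stand rim ellipse centred at (160,264). The blue collar spans about x 271–343, with its lower edge at y≈252. Green's centre is near (308,298), and the image's up direction is +y. I'll fit the rims in all views.

Run:
```python
from h import *
from scipy.optimize import minimize
F={n:np.load(n+".npz") for n in ("top","side","w1")}
hue=dict(blue=(100,125),green=(50,85),yellow=(22,34),red=(0,8))
g0=dict(blue=(.5912,.0922),green=(.5861,.0077),yellow=(.58,-.0764),red=(.5742,-.1609))
a=np.linspace(0,2*np.pi,90,endpoint=False)
for n,(lo,hi) in hue.items():
  for v,f in F.items():
    if v=="side" or (v=="w1" and n in("red","yellow")): continue
    h=cv2.cvtColor(f["img"],cv2.COLOR_BGR2HSV); m=(cv2.inRange(h,(lo,120,60),(hi,255,255)))
    # radial outline: outermost coloured pixel of the collar along each ray
    def cost(p,z=.076):
        C=lambda r:np.array([proj(f,(p[0]+r*np.cos(t),p[1]+r*np.sin(t),z)) for t in a]).astype(np.float32).reshape(-1,1,2)
        A=cv2.remap(m,C(.0325),None,1).ravel()/255.; B=cv2.remap(m,C(.0355),None,1).ravel()/255.
        return -np.sum(A-B)
    best=min(((cost((g0[n][0]+dx,g0[n][1]+dy)),g0[n][0]+dx,g0[n][1]+dy) for dx in np.arange(-.006,.0061,.001) for dy in np.arange(-.006,.0061,.001)))
    print(n,v,np.round(best,4))
w=F["w1"];t=F["top"]
print("stand w1",at_z(w,(160.5,264.5),.076), "tri top/w1",tri(t,(253.9,312.0),w,(160.5,264.5)))
```

```text
blue top [-66.8667   0.5912   0.0922]
blue w1 [-75.6235   0.5932   0.0942]
green top [-8.56235e+01  5.86100e-01  7.70000e-03]
green w1 [-5.4698e+01  5.8810e-01  1.1700e-02]
yellow top [-67.3608   0.58    -0.0764]
red top [-69.6118   0.5742  -0.1599]
stand w1 [0.44921437 0.05872924 0.076     ] tri top/w1 [0.44513278 0.05546877 0.06583056]
```

Request:
{"name": "move_arm", "arguments": {"rows": [[-1.5,-1.35,0,0,0,-0.7,1],[0,0,3,0,0,0,1],[0,0,4,0,0,0,1],[0,0,4,0,0,0,1],[0,0,3,0,0,0,1],[0,0,2,0,0,0,1],[0,0,1.5,0,0,0,1],[0,0,1,0,0,0,1],[0,0,0,0,0,0,1]]}}

```text
time: 2.57
tool_pos: [0.5895, 0.0959, 0.118]
tool_rot: [-0.002, 0.726, 0.688, -0.002]
contact_force: [-0.9, -0.3, -1.0]
gripper_width: 1.005
grasp_force: 0.0
```

Run:
```python
from plant import manip
from h import *
s=manip.state(); print(s["time"],s["tool_pos"],to(s,(.592,.093,.121),-3.8))
a=manip.grab_frame("side"); b=manip.grab_frame("wrist")
np.savez("w2.npz",**b)
A=cv2.resize(a["img"][100:340,210:410],None,fx=2,fy=2,interpolation=2); 
cv2.imwrite("pics/m2.png",np.hstack([A[:480],b["img"][:, 130:530]]))
```

```text
2.5667 [0.58951718 0.09587948 0.11804922] (array([-0.27,  0.26, -0.3 ]), array([-0.32,  0.03,  0.7 ]))
```

View pics/m2.png

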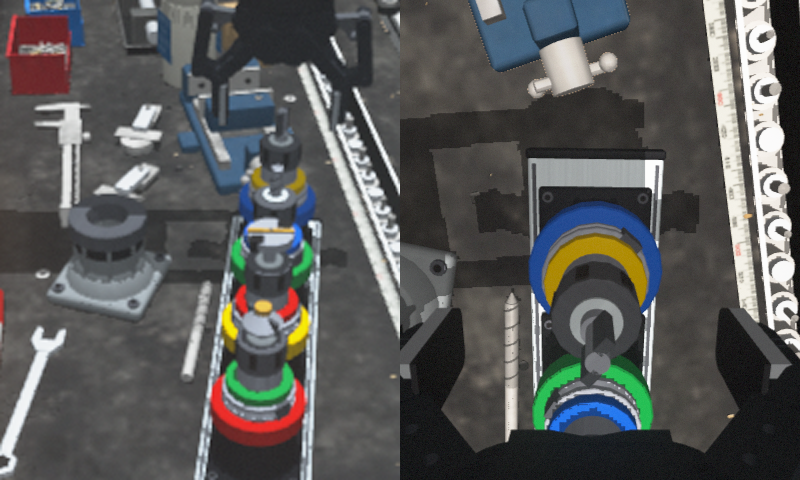

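The crop shows the nut (centred at x≈598) midway between the fingers (inner edges at about 465 and 725). I'll trim the pose and close.

Request:
{"name": "move_arm", "arguments": {"rows": [[-0.25,0.25,-0.3,-0.3,0,0.7,1],[0,0,0,0,0,0,1],[0,0,0,0,0,0,-1],[0,0,0,0,0,0,-1],[0,0,0,0,0,0,-1],[0,0,0,0,0,0,-1],[0,0,0,0,0,0,-1],[0,0,0,0,0,0,-1],[0,0,0,0,0,0,-1],[0,0,0,0,0,0,-1]]}}

```text
time: 3.5
tool_pos: [0.5941, 0.0929, 0.1247]
tool_rot: [0.002, 0.731, 0.683, 0.002]
contact_force: [-0.3, -0.5, 1.8]
gripper_width: 0.064
grasp_force: 79.4
```

Run:
```python
from plant import manip
from h import *
s=manip.state(); print(s["time"],s["tool_pos"].round(4),s["contact_force"].round(1),s["ft_torque"].round(2),s["gripper_width"],s["grasp_force"],to(s,(.592,.093,.121),-3.8))
```

```text
3.5 [0.5941 0.0929 0.1247] [-0.3 -0.5  1.8] [-0.14  0.15 -0.03] 0.06380049197644212 79.35924525372684 (array([-0.01, -0.21,  0.37]), array([ 0.31,  0.02, -0.1 ]))
```

Run:
```python
from plant import manip
from h import *
a=manip.grab_frame("side"); b=manip.grab_frame("wrist")
A=cv2.resize(a["img"][90:250,250:383],None,fx=3,fy=3,interpolation=2)
cv2.imwrite("pics/m3.png",np.hstack([A,b["img"][:, 130:530]]))
```

```text
(no output)
```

View pics/m3.png

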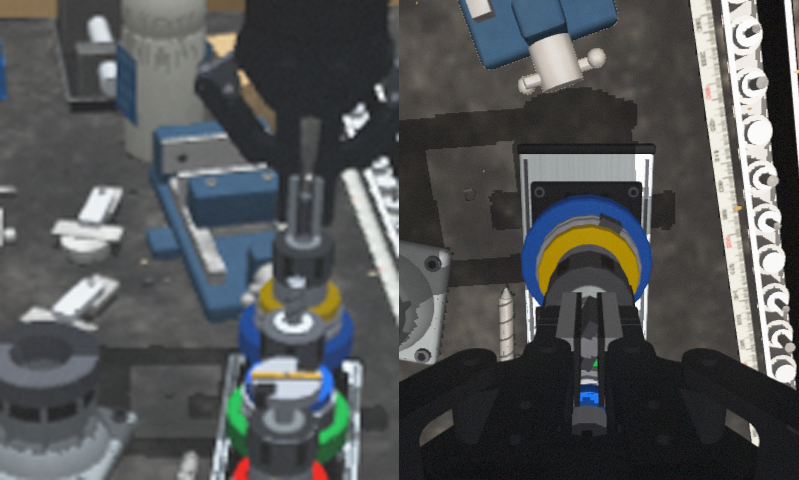

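The fingers have closed on the thin cutter, just above the nut (tips at crop (305,240)). I'll check the real heights by triangulation.

Run:
```python
from plant import manip
from h import *
s=manip.state(); S=np.load("side.npz"); b=manip.grab_frame("wrist"); np.savez("w3.npz",**b)
p=s["tool_pos"]
f=lambda q:((q-[250,90])*3).round(0)
g=lambda q:(q+[270,0]).round(0)
for z in (.10,.1057,.115,.1247,.132,.145): print(z,"side crop",f(proj(S,(p[0],p[1],z))),"wrist crop",g(proj(b,(p[0],p[1],z))))
for n,z in (("rim",.076),("ringtop",.096),("nutbot",.110),("nuttop",.132),("cutter",.162)): print(n,f(proj(S,(.592,.093,z))),g(proj(b,(.592,.093,z))))
```

```text
0.1 side crop [301. 287.] wrist crop [589. 280.]
0.1057 side crop [301. 278.] wrist crop [589. 285.]
0.115 side crop [302. 265.] wrist crop [589. 292.]
0.1247 side crop [303. 250.] wrist crop [590. 302.]
0.132 side crop [304. 239.] wrist crop [590. 309.]
0.145 side crop [305. 219.] wrist crop [590. 324.]
rim [295. 321.] [585. 264.]
ringtop [297. 292.] [585. 277.]
nutbot [298. 272.] [585. 288.]
nuttop [300. 239.] [584. 309.]
cutter [303. 193.] [584. 349.]
```

Run:
```python
from h import *
w=np.load("w2.npz"); w3=np.load("w3.npz")
print("f",w["mtx"][0,0],"cam",-w["R"].T@w["t"].ravel(),"axis",w["R"][2], "w3 cam",-w3["R"].T@w3["t"].ravel())
for z in (.10,.112,.125,.14,.155):
  print(z,[(proj(w,(.5895+sx*.0425,.0959+dy-sx*.0028*0,z))).round(0).tolist() for sx in(-1,1) for dy in (0,.011)])
A=np.hstack([w["img"][200:480,180:480],w3["img"][200:480,180:480]])
cv2.imwrite("pics/m4.png",cv2.resize(A,None,fx=1.33,fy=1.33,interpolation=2)[:, :798]); print(A.shape)
```

```text
f 422.9964167460915 cam [0.59473499 0.1632904  0.2771744 ] axis [-0.01591466 -0.26382076 -0.96444042] w3 cam [0.59775756 0.16036321 0.28175386]
0.1 [[222.0, 289.0], [219.0, 265.0], [412.0, 279.0], [412.0, 255.0]]
0.112 [[216.0, 299.0], [213.0, 274.0], [418.0, 289.0], [419.0, 264.0]]
0.125 [[208.0, 312.0], [204.0, 286.0], [426.0, 301.0], [426.0, 275.0]]
0.14 [[197.0, 330.0], [193.0, 301.0], [436.0, 318.0], [437.0, 289.0]]
0.155 [[184.0, 351.0], [179.0, 320.0], [448.0, 339.0], [449.0, 307.0]]
(280, 600, 3)
```

View pics/m4.png

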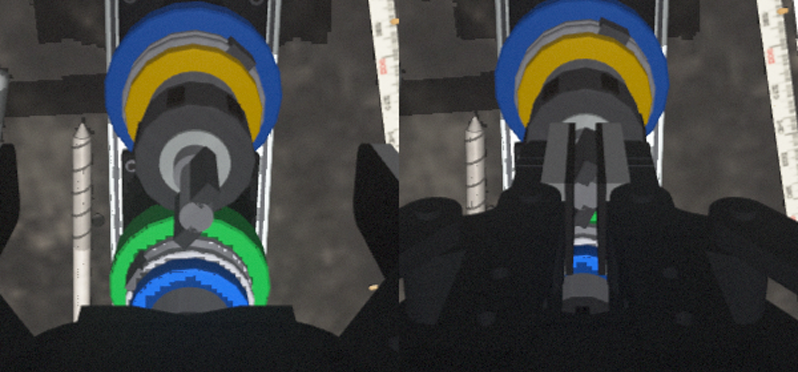

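The cutter is gripped, so the tips sit about 25 mm higher than the text suggests. I'll reopen, go down 16 mm and regrip.

Request:
{"name": "move_arm", "arguments": {"rows": [[0,0,0,0,0,0,1],[0,0,0,0,0,0,1],[0,0,0,0,0,0,1],[0,0,0,0,0,0,1],[0,-0.1,0.5,0.3,0,0,1],[0,0,0.4,0,0,0,1],[0,0,0.4,0,0,0,1],[0,0,0.3,0,0,0,1],[0,0,0,0,0,0,1],[0,0,0,0,0,0,1]]}}

```text
time: 4.48
tool_pos: [0.5927, 0.0931, 0.1079]
tool_rot: [-0.0, 0.731, 0.683, -0.0]
contact_force: [0.5, -0.0, 0.2]
gripper_width: 1.0
grasp_force: 0.0
```

Request:
{"name": "move_arm", "arguments": {"rows": [[0,0,0,0,0,0,-1],[0,0,0,0,0,0,-1],[0,0,0,0,0,0,-1],[0,0,0,0,0,0,-1],[0,0,0,0,0,0,-1],[0,0,0,0,0,0,-1]]}}

```text
time: 4.98
tool_pos: [0.5938, 0.0931, 0.1092]
tool_rot: [0.001, 0.731, 0.683, 0.001]
contact_force: [1.4, -0.1, 2.1]
gripper_width: 0.374
grasp_force: 59.3
```

The nut is held, with the opening matching it. I'll lift and carry it over the stand.

Request:
{"name": "move_arm", "arguments": {"rows": [[0,0,-0.5,0,0,0,-1],[0,0,-1.5,0,0,0,-1],[0,0,-2.5,0,0,0,-1],[0,0,-2.5,0,0,0,-1],[0,0,-1,0,0,0,-1],[-0.5,-1.4,0,0,0,0,-1],[-0.9,-2.85,0,0,0,0,-1],[-0.9,-2.85,0,0,0,0,-1],[-0.9,-2.85,0,0,0,0,-1],[-0.9,-2.85,0,0,0,0,-1],[-0.55,-1.45,0,0,0,0,-1],[0,0,0,0,0,0,-1],[0,0,0,0,0,0,-1],[0,0,0,0,0,0,-1]]}}

```text
time: 6.15
tool_pos: [0.4476, 0.0565, 0.1877]
tool_rot: [-0.0, 0.731, 0.683, -0.0]
contact_force: [0.1, 0.6, -5.0]
gripper_width: 0.371
grasp_force: 61.2
```

Run:
```python
from plant import manip
from h import *
s=manip.state(); print(s["time"],s["tool_pos"],s["contact_force"],s["grasp_force"],to(s,(.4488,.0564,.109),-3.8))
a=manip.grab_frame("side"); b=manip.grab_frame("wrist"); t=manip.grab_frame("top")
A=cv2.resize(a["img"][120:290,200:333],None,fx=2.82,fy=2.82,interpolation=2)
np.savez("w4.npz",**b);np.savez("t4.npz",**t)
cv2.imwrite("pics/m5.png",np.hstack([A[:479],b["img"][:479, 130:530]]))
for n,f,m in (("side",a,lambda q:(q-[200,120])*2.82),("wrist",b,lambda q:q+[245,0])): print(n,[m(proj(f,(.4475,.0564,z))).round(0) for z in(.076,)],"stud",m(proj(f,s["tool_pos"]-[0.,0,.033+.055])).round(0))
```

```text
6.15 [0.44761481 0.05650864 0.18768887] [ 0.10405204  0.58810502 -5.00574399] 61.23108386993408 (array([-0.  ,  0.12,  7.87]), array([-0.04, -0.01, -0.11]))
side [array([182., 244.])] stud [181. 211.]
wrist [array([564., 234.])] stud [564. 243.]
```

View pics/m5.png

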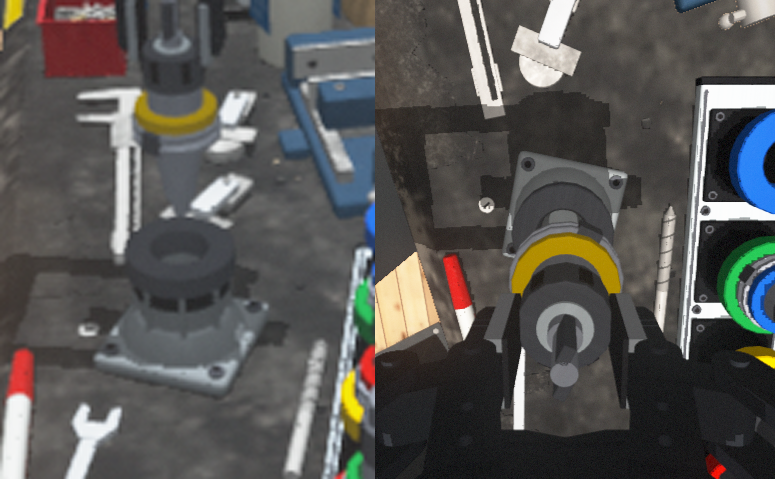

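The side view shows the stud (181,211) above the rim centre (180,244), and in the wrist view the holder axis at x≈565 against the rim at ≈562. It's aligned, so I'll lower it.

Request:
{"name": "move_arm", "arguments": {"rows": [[0,0.05,2,0,0,0,-1],[0,0,2,0,0,0,-1],[0,0,1.5,0,0,0,-1],[0,0,1,0,0,0,-1],[0,0,0.6,0,0,0,-1],[0,0,0.4,0,0,0,-1],[0,0,0.3,0,0,0,-1],[0,0,0,0,0,0,-1],[0,0,0,0,0,0,-1]]}}

```text
time: 7.05
tool_pos: [0.4481, 0.0563, 0.1106]
tool_rot: [-0.0, 0.731, 0.683, -0.0]
contact_force: [-1.4, -0.0, -7.0]
gripper_width: 0.372
grasp_force: 61.1
```

Request:
{"name": "move_arm", "arguments": {"rows": [[0,0,0.1,0,0,0,-1],[0,0,0.1,0,0,0,-1],[0,0,0,0,0,0,-1],[0,0,0,0,0,0,-1]]}}

```text
time: 7.38
tool_pos: [0.4483, 0.0562, 0.1093]
tool_rot: [0.0, 0.731, 0.683, -0.0]
contact_force: [-4.8, -1.9, 0.7]
gripper_width: 0.376
grasp_force: 61.8
```

Request:
{"name": "move_arm", "arguments": {"rows": [[0,0,0,0,0,0,1],[0,0,0,0,0,0,1],[0,0,0,0,0,0,1],[0,0,0,0,0,0,1],[0,0,0,0,0,0,1],[0,0,-1,0,0,0,1],[0,0,-3,0,0,0,1],[0,0,-3,0,0,0,1],[0,0,-1,0,0,0,1],[-0.9,3.5,0,0,0,0,1],[-0.9,3.5,0,0,0,0,1],[-1,3.6,0,0,0,0,1],[-1,3.6,0,0,0,0,1],[0,0,0,0,0,0,1],[0,0,0,0,0,0,1],[0,0,0,0,0,0,1]]}}

```text
time: 8.72
tool_pos: [0.587, 0.0089, 0.1881]
tool_rot: [-0.0, 0.731, 0.683, -0.0]
contact_force: [-0.6, 0.4, 0.4]
gripper_width: 1.005
grasp_force: 0.0
```

Run:
```python
from plant import manip
from h import *
s=manip.state(); print(s["time"],s["tool_pos"],s["contact_force"],to(s,(.588,.0088,.109),-3.8))
a=manip.grab_frame("side"); b=manip.grab_frame("wrist"); t=manip.grab_frame("top")
np.savez("w5.npz",**b);np.savez("t5.npz",**t)
A=cv2.resize(a["img"][120:290,230:363],None,fx=2.82,fy=2.82,interpolation=2)
cv2.imwrite("pics/m6.png",np.hstack([A[:479],b["img"][:479, 130:530]]))
```

```text
8.7167 [0.58700777 0.0088695  0.1880875 ] [-0.58011048  0.40878411  0.36107959] (array([-0.  ,  0.11,  7.91]), array([-0.06, -0.02, -0.11]))
```

View pics/m6.png

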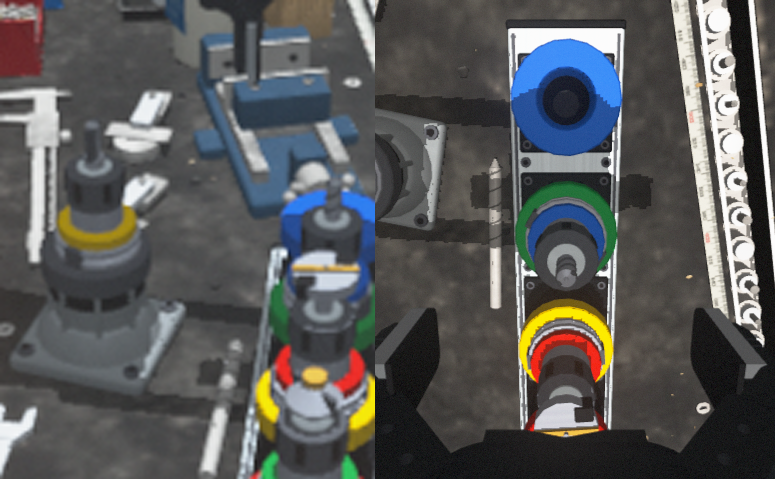

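The yellow holder stands upright and seated on the stand, around (97,200) in the left crop. The blue pocket's mouth is empty at (567,98) in the right crop. Next I'll descend on the blue holder.

Request:
{"name": "move_arm", "arguments": {"rows": [[0,0.1,2,0,0,0,1],[0,0,2.5,0,0,0,1],[0,0,1.5,0,0,0,1],[0,0,1,0,0,0,1],[0,0,0.6,0,0,0,1],[0,0,0.3,0,0,0,1],[0,0,0,0,0,0,1],[0,0,0,0,0,0,-1],[0,0,0,0,0,0,-1],[0,0,0,0,0,0,-1],[0,0,0,0,0,0,-1],[0,0,0,0,0,0,-1],[0,0,0,0,0,0,-1]]}}

```text
time: 9.95
tool_pos: [0.5885, 0.0087, 0.1106]
tool_rot: [0.0, 0.731, 0.683, 0.0]
contact_force: [-3.3, -0.4, 4.5]
gripper_width: 0.371
grasp_force: 59.0
```

Request:
{"name": "move_arm", "arguments": {"rows": [[0,0,-0.5,0,0,0,-1],[0,0,-1.5,0,0,0,-1],[0,0,-2.5,0,0,0,-1],[0,0,-2.5,0,0,0,-1],[0,0,-1,0,0,0,-1],[1.5,0,0,0,0,0,-1],[3,0,0,0,0,0,-1],[2.5,0,0,0,0,0,-1],[1.5,0,0,0,0,0,-1],[0,0,0,0,0,0,-1],[0,0,0,0,0,0,-1],[0,0,0,0,0,0,-1]]}}

```text
time: 10.95
tool_pos: [0.5936, 0.093, 0.1883]
tool_rot: [-0.0, 0.731, 0.683, -0.001]
contact_force: [0.2, -0.1, -3.6]
gripper_width: 0.369
grasp_force: 59.9
```

Run:
```python
from plant import manip
from h import *
s=manip.state(); print(s["time"],s["tool_pos"],s["contact_force"],to(s,(.5938,.0933,.109),-3.8))
w=np.load("w5.npz"); print("blue/w5",at_z(w,(322,97.5),.076))
a=manip.grab_frame("side"); b=manip.grab_frame("wrist")
A=cv2.resize(a["img"][90:260,290:423],None,fx=2.82,fy=2.82,interpolation=2)
cv2.imwrite("pics/m7.png",np.hstack([A[:479],b["img"][:479, 130:530]]))
```

```text
10.95 [0.59357304 0.09300931 0.18827833] [ 0.23062876 -0.05052331 -3.6249931 ] (array([0.04, 0.03, 7.93]), array([-0.09,  0.04, -0.11]))
blue/w5 [0.59390392 0.09340879 0.076     ]
```

View pics/m7.png

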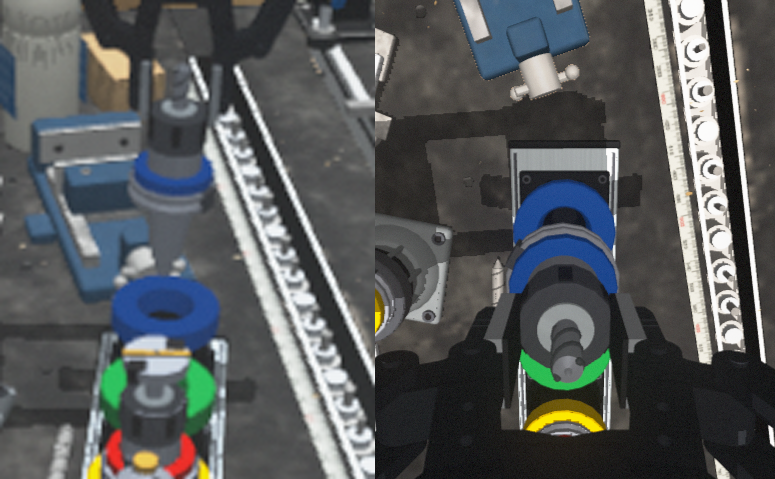

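The side crop shows the blue holder's stud (165,270) centred over the blue pocket's mouth (165,300). Lowering and releasing.

Request:
{"name": "move_arm", "arguments": {"rows": [[0,0,2,0,0,0,-1],[0,0,2,0,0,0,-1],[0,0,1.5,0,0,0,-1],[0,0,1,0,0,0,-1],[0,0,0.7,0,0,0,-1],[0,0,0.5,0,0,0,-1],[0,0,0.3,0,0,0,-1],[0,0,0,0,0,0,-1],[0,0,0,0,0,0,-1]]}}

```text
time: 11.8
tool_pos: [0.595, 0.0935, 0.1107]
tool_rot: [0.001, 0.731, 0.683, 0.001]
contact_force: [-0.5, -0.8, -2.0]
gripper_width: 0.37
grasp_force: 60.1
```

Request:
{"name": "move_arm", "arguments": {"rows": [[0,0,0.1,0,0,0,-1],[0,0,0,0,0,0,1],[0,0,0,0,0,0,1],[0,0,0,0,0,0,1],[0,0,0,0,0,0,1],[0,0,0,0,0,0,1],[0,0,-1.1,0,0,0,1],[0,0,-3,0,0,0,1],[0,0,-3,0,0,0,1],[0,0,-1.5,0,0,0,1],[-3.5,0,0,0,0,0,1],[-4,0,0,0,0,0,1],[-4,0,0,0,0,0,1],[-4,0,0,0,0,0,1],[-4,0,0,0,0,0,1],[-3.9,0,0,0,0,0,1],[-2,0,0,0,0,0,1],[0,0,0,0,0,0,1],[0,0,0,0,0,0,1],[0,0,0,0,0,0,1]]}}

```text
time: 13.47
tool_pos: [0.5769, -0.1593, 0.1949]
tool_rot: [0.0, 0.731, 0.683, 0.0]
contact_force: [-0.7, -0.1, 0.2]
gripper_width: 1.003
grasp_force: 0.0
```

Run:
```python
from plant import manip
from h import *
s=manip.state(); print(s["time"],s["tool_pos"],s["contact_force"],to(s,(.5767,-.1610,.110),-3.8))
a=manip.grab_frame("side"); b=manip.grab_frame("top")
np.savez("s6.npz",**a)
A=cv2.resize(a["img"][130:350,260:400],None,fx=2.2,fy=2.2,interpolation=2)
B=cv2.resize(b["img"][180:360,200:420],None,fx=2.2,fy=2.2,interpolation=2)
B=np.vstack([B,np.zeros((484-B.shape[0],B.shape[1],3),np.uint8)])
cv2.imwrite("pics/m8.png",np.hstack([A,B]))
```

```text
13.4667 [ 0.57692126 -0.1593257   0.19489067] [-0.6588722  -0.09354386  0.21644753] (array([-0.17, -0.02,  8.49]), array([ 0.03, -0.02, -0.1 ]))
```

View pics/m8.png

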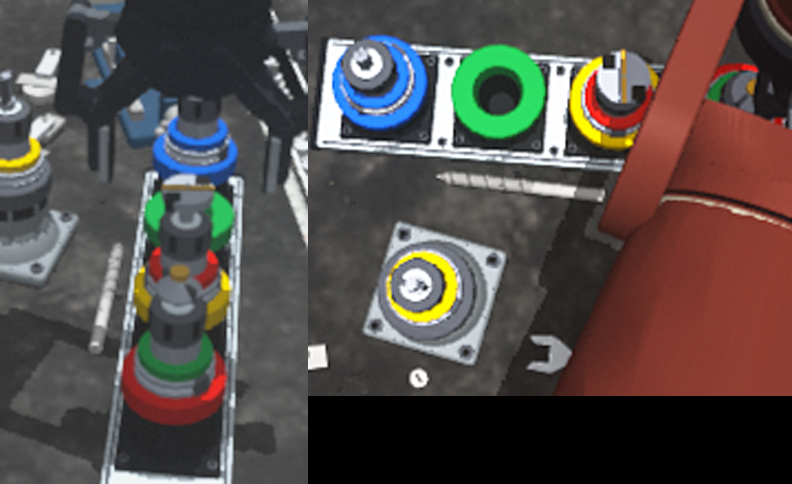

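The blue holder is seated in the blue pocket (right crop (380,80)), the green pocket (498,92) is free, and yellow is seated on the stand. Now I'll grip the green holder.

Request:
{"name": "move_arm", "arguments": {"rows": [[-0.15,0,2,0,0,0,1],[0,0,2.5,0,0,0,1],[0,0,2,0,0,0,1],[0,0,1,0,0,0,1],[0,0,0.7,0,0,0,1],[0,0,0.3,0,0,0,1],[0,0,0,0,0,0,1],[0,0,0,0,0,0,-1],[0,0,0,0,0,0,-1],[0,0,0,0,0,0,-1],[0,0,0,0,0,0,-1],[0,0,0,0,0,0,-1],[0,0,0,0,0,0,-1],[0,0,0,0,0,0,-1]]}}

```text
time: 14.73
tool_pos: [0.5768, -0.1616, 0.1107]
tool_rot: [0.0, 0.731, 0.683, -0.0]
contact_force: [-3.1, 1.9, 5.5]
gripper_width: 0.368
grasp_force: 59.0
```

Request:
{"name": "move_arm", "arguments": {"rows": [[0,0,-0.5,0,0,0,-1],[0,0,-1.5,0,0,0,-1],[0,0,-3,0,0,0,-1],[0,0,-3.5,0,0,0,-1],[0,0,-3.5,0,0,0,-1],[0,0,-2.5,0,0,0,-1],[0,0,-1,0,0,0,-1],[2,0,0,0,0,0,-1],[3.5,0,0,0,0,0,-1],[3.5,0,0,0,0,0,-1],[3.5,0,0,0,0,0,-1],[3,0,0,0,0,0,-1],[1.5,0,0,0,0,0,-1],[0,0,0,0,0,0,-1],[0,0,0,0,0,0,-1],[0,0,0,0,0,0,-1]]}}

```text
time: 16.07
tool_pos: [0.5876, 0.0078, 0.2625]
tool_rot: [-0.001, 0.731, 0.682, -0.001]
contact_force: [0.4, 0.0, -6.0]
gripper_width: 0.369
grasp_force: 60.3
```

Run:
```python
from plant import manip
from h import *
s=manip.state(); print(s["time"],s["tool_pos"],s["contact_force"],to(s,(.5884,.0083,.110),-3.8))
```

```text
16.0667 [0.58755876 0.0077694  0.26250746] [ 0.40044412  0.01570682 -5.95844932] (array([ 0.07,  0.12, 15.25]), array([-0.16,  0.03, -0.12]))
```

Request:
{"name": "move_arm", "arguments": {"rows": [[0.05,0.1,3,0,0,0,-1],[0,0,3.5,0,0,0,-1],[0,0,3,0,0,0,-1],[0,0,2,0,0,0,-1],[0,0,1.2,0,0,0,-1],[0,0,1,0,0,0,-1],[0,0,0.8,0,0,0,-1],[0,0,0.5,0,0,0,-1],[0,0,0.3,0,0,0,-1],[0,0,0,0,0,0,-1],[0,0,0,0,0,0,-1]]}}

```text
time: 16.98
tool_pos: [0.59, 0.0086, 0.1125]
tool_rot: [0.001, 0.731, 0.683, 0.001]
contact_force: [0.3, 0.1, -4.8]
gripper_width: 0.371
grasp_force: 60.3
```

Request:
{"name": "move_arm", "arguments": {"rows": [[0,-0.1,0.1,0,0,0,-1],[0,0,0.1,0,0,0,-1],[0,0,0,0,0,0,-1],[0,0,0,0,0,0,1],[0,0,0,0,0,0,1],[0,0,0,0,0,0,1],[0,0,0,0,0,0,1],[0,0,0,0,0,0,1],[0,0,-1.1,0,0,0,1],[0,0,-3,0,0,0,1],[0,0,-3,0,0,0,1],[0,0,-1.5,0,0,0,1],[-2.5,0,0,0,0,0,1],[-3.5,0,0,0,0,0,1],[-2.5,0,0,0,0,0,1],[0,0,0,0,0,0,1],[0,0,0,0,0,0,1],[0,0,0,0,0,0,1]]}}

```text
time: 18.48
tool_pos: [0.5826, -0.0758, 0.1959]
tool_rot: [0.0, 0.731, 0.683, 0.0]
contact_force: [0.2, 0.1, 0.1]
gripper_width: 1.002
grasp_force: 0.0
```

Run:
```python
from plant import manip
from h import *
s=manip.state(); print(s["time"],s["tool_pos"],s["contact_force"],to(s,(.5825,-.0766,.110),-3.8))
a=manip.grab_frame("side"); b=manip.grab_frame("wrist")
A=cv2.resize(a["img"][120:320,270:400],None,fx=2.4,fy=2.4,interpolation=2)
cv2.imwrite("pics/m9.png",np.hstack([A,b["img"][:, 130:530]]))
```

```text
18.4833 [ 0.58261333 -0.07576704  0.19594766] [0.17897563 0.11258062 0.11596602] (array([-0.09, -0.01,  8.59]), array([ 0.03, -0.02, -0.12]))
```

View pics/m9.png

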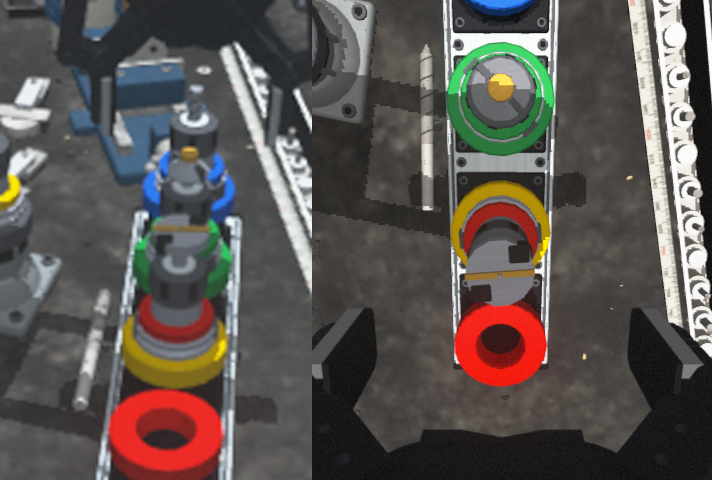

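The green holder is concentric in the green pocket (500,95), and the red pocket (500,340) is free. Now I'll grip the red holder.

Request:
{"name": "move_arm", "arguments": {"rows": [[-0.1,0,2,0,0,0,1],[0,0,2.5,0,0,0,1],[0,0,2,0,0,0,1],[0,0,1,0,0,0,1],[0,0,0.7,0,0,0,1],[0,0,0.4,0,0,0,1],[0,0,0,0,0,0,1],[0,0,0,0,0,0,-1],[0,0,0,0,0,0,-1],[0,0,0,0,0,0,-1],[0,0,0,0,0,0,-1],[0,0,0,0,0,0,-1],[0,0,0,0,0,0,-1],[0,0,0,0,0,0,-1]]}}

```text
time: 19.75
tool_pos: [0.5825, -0.0772, 0.1105]
tool_rot: [0.0, 0.731, 0.683, -0.0]
contact_force: [-4.6, 0.8, 5.0]
gripper_width: 0.382
grasp_force: 59.1
```

Request:
{"name": "move_arm", "arguments": {"rows": [[0,0,-0.5,0,0,0,-1],[0,0,-1.5,0,0,0,-1],[0,0,-2.5,0,0,0,-1],[0,0,-2.5,0,0,0,-1],[0,0,-1,0,0,0,-1],[-1.5,0,0,0,0,0,-1],[-3,0,0,0,0,0,-1],[-2.5,0,0,0,0,0,-1],[-1.5,0,0,0,0,0,-1],[0,0,0,0,0,0,-1],[0,0,0,0,0,0,-1],[0,0,0,0,0,0,-1],[0,0,0,0,0,0,-1]]}}

```text
time: 20.83
tool_pos: [0.5765, -0.1609, 0.1889]
tool_rot: [-0.0, 0.73, 0.683, 0.0]
contact_force: [-1.7, 0.2, -3.7]
gripper_width: 0.377
grasp_force: 60.2
```

Run:
```python
from plant import manip
from h import *
s=manip.state(); print(s["time"],s["tool_pos"],s["contact_force"],to(s,(.5768,-.1618,.110),-3.8))
```

```text
20.8333 [ 0.57654188 -0.16086268  0.18885973] [-1.67960893  0.15623653 -3.68646187] (array([-0.1 ,  0.04,  7.89]), array([-0.04, -0.05, -0.05]))
```

Request:
{"name": "move_arm", "arguments": {"rows": [[0,0,2,0,0,0,-1],[0,0,2,0,0,0,-1],[0,0,1.5,0,0,0,-1],[0,0,1,0,0,0,-1],[0,0,0.7,0,0,0,-1],[0,0,0.5,0,0,0,-1],[0,0,0.3,0,0,0,-1],[0,0,0,0,0,0,-1],[0,0,0,0,0,0,-1]]}}

```text
time: 21.58
tool_pos: [0.5775, -0.1621, 0.1105]
tool_rot: [0.001, 0.731, 0.683, 0.001]
contact_force: [-0.4, -0.2, -2.1]
gripper_width: 0.384
grasp_force: 60.4
```

Request:
{"name": "move_arm", "arguments": {"rows": [[0,0,0.1,0,0,0,-1],[0,0,0,0,0,0,1],[0,0,0,0,0,0,1],[0,0,0,0,0,0,1],[0,0,0,0,0,0,1],[0,0,0,0,0,0,1],[0,0,-1.1,0,0,0,1],[0,0,-3,0,0,0,1],[0,0,-3,0,0,0,1],[0,0,-1.5,0,0,0,1],[2.5,-2,0,0,0,0,1],[3.5,-2.4,0,0,0,0,1],[3.5,-2.4,0,0,0,0,1],[3.5,-2.4,0,0,0,0,1],[3.5,-2.4,0,0,0,0,1],[3,-1.8,0,0,0,0,1],[1.4,-0.9,0,0,0,0,1],[0,0,0,0,0,0,1],[0,0,0,0,0,0,1],[0,0,0,0,0,0,1]]}}

```text
time: 23.25
tool_pos: [0.4503, 0.0531, 0.1951]
tool_rot: [0.001, 0.731, 0.682, 0.0]
contact_force: [-0.6, -0.2, -0.3]
gripper_width: 1.0
grasp_force: 0.0
```

Run:
```python
from plant import manip
from h import *
s=manip.state(); print(s["time"],s["tool_pos"],s["contact_force"],to(s,(.4478,.0562,.110),-3.8))
```

```text
23.25 [0.45031883 0.05314895 0.19507086] [-0.56534837 -0.16122882 -0.3156402 ] (array([ 0.29, -0.28,  8.51]), array([ 0.07,  0.02, -0.13]))
```

Request:
{"name": "move_arm", "arguments": {"rows": [[0.2,-0.15,2,0,0,0,1],[0,0,2.5,0,0,0,1],[0,0,2,0,0,0,1],[0,0,1,0,0,0,1],[0,0,0.6,0,0,0,1],[0,0,0.4,0,0,0,1],[0,0,0,0,0,0,1],[0,0,0,0,0,0,1],[0,0,0,0,0,0,1]]}}

```text
time: 24.0
tool_pos: [0.4494, 0.0557, 0.1107]
tool_rot: [0.001, 0.731, 0.683, 0.001]
contact_force: [0.1, -0.0, 0.6]
gripper_width: 1.0
grasp_force: 0.0
```

Run:
```python
from plant import manip
from h import *
s=manip.state(); print(s["time"],s["tool_pos"],s["contact_force"],to(s,(.4478,.0562,.110),-3.8))
```

```text
24.0 [0.44937739 0.0556976  0.11073153] [ 0.05390947 -0.04388095  0.57038852] (array([ 0.04, -0.16,  0.07]), array([ 0.13, -0.  , -0.12]))
```

Request:
{"name": "move_arm", "arguments": {"rows": [[0.05,-0.15,0.05,0,0,0,1],[0,0,0,0,0,0,1],[0,0,0,0,0,0,-1],[0,0,0,0,0,0,-1],[0,0,0,0,0,0,-1],[0,0,0,0,0,0,-1],[0,0,0,0,0,0,-1],[0,0,0,0,0,0,-1],[0,0,0,0,0,0,-1]]}}

```text
time: 24.75
tool_pos: [0.4477, 0.0564, 0.1096]
tool_rot: [0.001, 0.731, 0.683, 0.001]
contact_force: [1.6, -0.2, 3.2]
gripper_width: 0.375
grasp_force: 59.3
```

Request:
{"name": "move_arm", "arguments": {"rows": [[0,0,-0.5,0,0,0,-1],[0,0,-1.5,0,0,0,-1],[0,0,-2.5,0,0,0,-1],[0,0,-2.5,0,0,0,-1],[0,0,-1,0,0,0,-1],[-2.5,0,0,0,0,0,-1],[-3.5,0,0,0,0,0,-1],[-3.5,0,0,0,0,0,-1],[-2.4,0.5,0,0,0,0,-1],[-0.5,2.5,0,0,0,0,-1],[0,3.5,0,0,0,0,-1],[0,3.5,0,0,0,0,-1],[0,2.8,0,0,0,0,-1],[0,1.5,0,0,0,0,-1],[0,0,0,0,0,0,-1],[0,0,0,0,0,0,-1],[0,0,0,0,0,0,-1],[0,0,0,0,0,0,-1]]}}

```text
time: 26.25
tool_pos: [0.5798, -0.0767, 0.1878]
tool_rot: [-0.001, 0.731, 0.683, -0.001]
contact_force: [-0.6, 1.4, -5.3]
gripper_width: 0.372
grasp_force: 61.4
```

Run:
```python
from plant import manip
from h import *
s=manip.state(); print(s["time"],s["tool_pos"],s["contact_force"],to(s,(.5822,-.0770,.110),-3.8))
```

```text
26.25 [ 0.57976108 -0.07672419  0.18779248] [-0.58267142  1.40801052 -5.28975078] (array([-0.01,  0.26,  7.78]), array([-0.13, -0.02, -0.11]))
```

Request:
{"name": "move_arm", "arguments": {"rows": [[0,0.15,2,0,0,0,-1],[0,0,2,0,0,0,-1],[0,0,1.5,0,0,0,-1],[0,0,1,0,0,0,-1],[0,0,0.6,0,0,0,-1],[0,0,0.4,0,0,0,-1],[0,0,0.3,0,0,0,-1],[0,0,0,0,0,0,-1],[0,0,0,0,0,0,-1]]}}

```text
time: 27.0
tool_pos: [0.5828, -0.0772, 0.1116]
tool_rot: [0.0, 0.731, 0.683, 0.0]
contact_force: [-1.0, 0.4, -5.2]
gripper_width: 0.37
grasp_force: 61.4
```

Still carrying the weight, so I'll lower another 2 mm, release, lift and clear the view towards −y/+z.

Request:
{"name": "move_arm", "arguments": {"rows": [[0,0,0.1,0,0,0,-1],[0,0,0.1,0,0,0,-1],[0,0,0,0,0,0,-1],[0,0,0,0,0,0,1],[0,0,0,0,0,0,1],[0,0,0,0,0,0,1],[0,0,0,0,0,0,1],[0,0,0,0,0,0,1],[0,0,-1,0,0,0,1],[0,0,-3,0,0,0,1],[0,0,-3.5,0,0,0,1],[0,0,-3,0,0,0,1],[4,0,-2,0,0,0,1],[4,0,-2,0,0,0,1],[4,0,0,0,0,0,1],[4,0,0,0,0,0,1],[4,0,0,0,0,0,1],[4,0,0,0,0,0,1],[0,0,0,0,0,0,1],[0,0,0,0,0,0,1]]}}

```text
time: 28.67
tool_pos: [0.5985, 0.1589, 0.252]
tool_rot: [0.0, 0.73, 0.684, 0.0]
contact_force: [-0.4, -0.4, -0.5]
gripper_width: 1.0
grasp_force: 0.0
```

Request:
{"name": "move_arm", "arguments": {"rows": [[3,-3,0,0,0,0,1],[3,-3,0,0,0,0,1],[3,-3,0,0,0,0,1],[3,-3,0,0,0,0,1],[0,0,0,0,0,0,1],[0,0,0,0,0,0,1],[0,0,0,0,0,0,1]]}}

```text
time: 29.25
tool_pos: [0.4897, 0.2815, 0.2517]
tool_rot: [0.001, 0.731, 0.682, 0.0]
contact_force: [0.3, 0.1, -0.4]
gripper_width: 1.0
grasp_force: 0.0
```

Run:
```python
from plant import manip
from h import *
s=manip.state(); print(s["time"],s["tool_pos"],s["contact_force"],np.abs(s["joint_vel"]).max())
a=manip.grab_frame("side"); b=manip.grab_frame("top")
A=cv2.resize(a["img"][140:350,230:380],None,fx=2.6,fy=2.6,interpolation=2)
B=cv2.resize(b["img"][185:355,195:430],None,fx=1.7,fy=1.7,interpolation=2)
B=np.vstack([B,np.zeros((546-B.shape[0],B.shape[1],3),np.uint8)])
cv2.imwrite("pics/m10.png",np.hstack([A,B]))
```

```text
29.25 [0.4896953  0.28145458 0.25171833] [ 0.33668022  0.12636158 -0.39275477] 0.02287894208533191
```

View pics/m10.png

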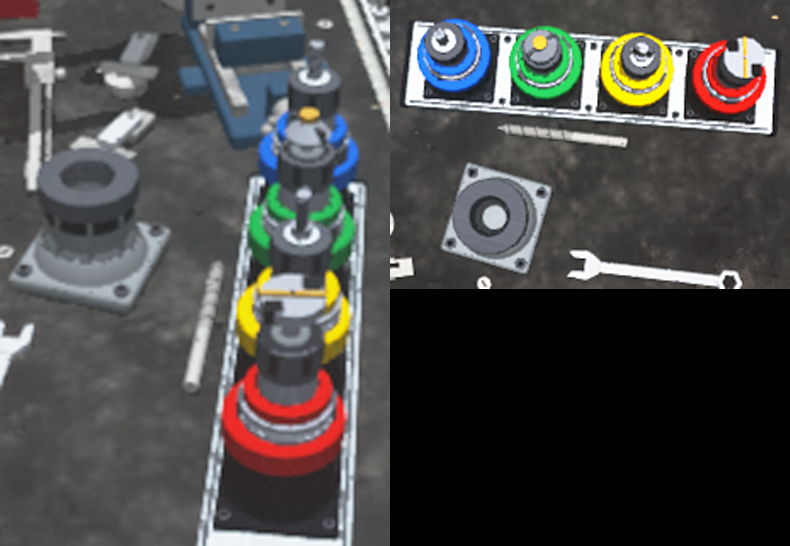

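All four holders stand upright and concentric in the collars of their own colour (top crop x≈453, 545, 637 and 729). The stand at (490,218) is empty and the arm is clear.

```bash
python3 -c "
from plant import manip
print(manip.job_done())"
```

```text
the job is handed in; nothing more can be done
None
```

I handed the job in at about 29 s of the 115 s allowed: in the last pictures all four holders stand upright and seated in the pockets of their own colour, the stand is empty and the arm is clear; no verdict came back.

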